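# Seat the heel and press the guarded lever

## Task

On the heel press, push the loose heel along its channel with the fingertips, without lifting it, until it sits straight and fully home against the stop. Then reach down through the guard window that is over the flat paddle lever, press the paddle all the way down, keep it down for a good second, and come out again so that it springs back up. Never touch the guard frame, do not press the paddle before the heel is home, and leave the ball-ended lever and the jar, tin, can, tools and shoe last as they are.

Things in the scene. Friction and masses are not known exactly. Their poses are not given: they have to be found in the camera images.
- press: The heel press, fixed: dark steel base plate 200 (x) by 400 (y) by 10 mm. Origin: centre of its underside, on the bench; +x away from the operator (roughly away from the robot), +y left, z up. The heel's channel runs along x at y = -140 mm: two rails, tops at z = 20 mm, 70 mm apart inside, from x = -100 mm to the stop at x = +55 mm.
- stop (a point): The stop: middle of the flat upright blue face, 30 mm wide, that ends the channel, at press x = +55, y = -140, z = 20 mm. The press head overhangs the channel from x = +15 mm on, at z = 52 to 78 mm; under it a small ram (bottom at z = 50 mm) comes down 7 mm as the paddle is pressed.
- heel: Loose stacked boot heel in the channel, D-shaped from above: 78 long, 66 wide, 32 mm high, about 0.12 kg, standing on the plate (z = 10 mm). Origin: centre of its underside, mid-length; +x to its flat face (39 mm ahead), which goes against the stop; round back (33 mm radius) 39 mm behind. Starts 45 to 80 mm short of the stop; home with origin at press x = +16, y = -140 mm.
- guard: The guard, fixed on the plate, aluminium: flat level frame 108 (x) by 202 (y) mm, 6 mm thick, top 90 mm above the bench, on six square posts; bars 14 mm wide leave two windows of 80 by 80 mm side by side in y. Origin: on the bench below the frame's middle (press x = 0, y = +85 mm); axes as the press.
- window_left (a point): centre of the guard's left (+y) window, level with the frame's top
- window_right (a point): centre of the guard's right (-y) window, level with the frame's top
- paddle_pad (a point): Centre of the top face of the flat square paddle (44 by 44 mm, 6 mm thick, steel) at the end of the paddle lever. It lies under the middle of one of the two windows, left or right, 66 mm above the bench at rest; it goes down about 20 mm when fully pressed (and 3 mm away in +x), and springs back by itself.
- paddle (a joint): angle of the paddle lever, rad: 0 up at rest, 0.28 pressed down on its stop; pivot 72 mm behind (+x) the paddle's centre; spring needs about 2 N to start and 7 N at the paddle's centre when fully down
- ball (a point): centre of the 24 mm steel ball at the end of the other lever (the ball lever), under the middle of the other window, 43 to 63 mm above the bench; stays where it is put, not to be moved
- tack_jar: Glass jar with steel cap, 40 mm diameter, 55 mm high, on the press's base plate between channel and guard. Bystander; origin at the underside for jar, tin and can.
- eyelet_tin: Small brass tin, 34 mm diameter, 30 mm high, on the base plate in front of the guard. Bystander; origin at the underside for jar, tin and can.
- glue_can: Steel can with paper label, 72 mm diameter, 90 mm high, on the bench to the right. Bystander; origin at the underside for jar, tin and can.
- hammer: Hammer lying on the bench in front of the press, to the left. Bystander.
- screwdriver: Screwdriver lying on the bench in front of the press, to the right. Bystander.
- shoe_last: Wooden shoe last, about 230 mm long and 85 mm high, on the bench to the left. Bystander.
There are look-alikes about, which are no part of the job. There is more than one size of the heel; the job needs the smallest.

How it is judged (in metres and radians):
On the way, in this order (a step that is already met when the one before it is completed fails the run):
1. the heel is home against the stop (x of heel in the frame of press above 0.013 m and angle between the x axis of heel and the x axis of press, either way round below 0.11 rad and y of heel in the frame of press between -0.15 and -0.13 m and z of heel in the frame of press below 0.013 m), for 0.2 s.
2. the paddle is held fully down with the heel home (all of step 1 and value of joint paddle above 0.235 rad), for 0.8 s.
At the end, for the whole second after the job is handed in: The heel lies flat in the channel within 3 mm of the stop and straight within 0.11 rad, at rest; the paddle has been held down (over 0.235 of 0.28 rad) for 0.8 s with the heel home, and is up again (below 0.03 rad) (all of step 1 and value of joint paddle below 0.03 rad and linear speed of heel below 0.01 m/s); the robot touches nothing.
It fails at once if the guard frame is touched (contact force between guard and anything else above 0.3 N).
It fails at once if the heel is lifted or tipped (z of heel in the frame of press above 0.018 m or angle between heel's own z axis and vertical above 0.2 rad).
It fails at once if the paddle is pressed before the heel is home (value of joint paddle above 0.1 rad and x of heel in the frame of press below 0.012 m).
It fails at once if the ball lever is moved (distance of ball from where it was at the start of the episode above 0.005 m).
It fails at once if a bystander is disturbed (distance of any of tack_jar, eyelet_tin, glue_can, hammer, screwdriver, shoe_last from where it was at the start of the episode above 0.015 m).
It also fails if it takes over 48 s, if anything falls off the work surface, if the arm or the gripper's body presses on something with over 40 N, if the wrist force passes 120 N, or if a joint passes its speed limit or range.

## Robot

A 6-joint arm with a two-finger parallel gripper is mounted at the origin on the work surface. World frame = base frame: x ahead of the robot, y to its left, z up, the work surface at z = 0. Lengths are in m, angles in degrees, forces in N, time in s.
With the tool pointing down it reaches from about 0.3 to 0.75 m from the base axis. Payload 8.5 kg.
Tool frame: the origin (TCP) lies on the centre line of the jaws, within the pads' length; the fingertips stand 8 mm ahead of it and the grasp point (between the pads) lies 11 mm behind it (ctrl.tips_ahead is the distance from the TCP to the fingertips, in m); z points along the fingers, y is the line along which they close (so a half turn about z gives the same grasp; the last joint's range is limited). The gripper opens to 85 mm and grips with 20 to 120 N. Pads are 22 mm wide; open, the fingers measure 114 mm over their backs; the gripper's body (76 mm by 85 mm) begins 54 mm behind the grasp point. The pads swing forward as they close: fully open they stand 13 mm farther back than shut.
Start: joints at [57.221, 21.807, 74.336, -0, 83.858, -12.336], TCP at [0.192, 0.515, 0.239] pointing down, gripper open.
Joint ranges: [-178.18, 178.18], [-50.72, 133.34], [12.68, 142.11], [-81.47, 261.47], [9.98, 163.14], [-165.26, 165.26]. Speed limits (degrees/s): [136.94, 136.94, 180, 180, 180, 180].

## Interface

Orientations are given as [roll, pitch, yaw] about the fixed x, y, z axes, in that order (R = Rz(yaw) Ry(pitch) Rx(roll)).
In Python, from workcell import ctrl, claw, ik, eyes, job gives the robot as it stands. The module is installed in compiled form; this text tells all that it offers. Calls block until the motion is done:
- ctrl.movep(position, orientation): joint-space move of the TCP to a pose.
- ctrl.servo_line(position, rotation=None, velocity=0.15, stop_force=None): straight line of the TCP; rotation=None keeps the orientation; velocity is the mean speed in m/s. With stop_force (N) it stops when the force on the tool has changed by that much, and returns True; else False.
- ctrl.movej(angles): joint-space move.
- claw.gripper_to(opening): opening from 0.0 (shut) to 1.0 (fully open); the grip force is fixed at half the most; returns when the fingers have stopped.
- ctrl.hold(seconds).
- ik(position, orientation): joint angles nearest the present ones, or None.
- eyes.grab_frame(name): name is "scene" or "top" or "wrist"; returns (picture, depth): 420x560x3 uint8, red, green, blue; 420x560 float32, m along the optical axis (not along the pixel's ray), 0 where there is no reading.
- eyes.calibration(name): a dict with "intrinsics" (3x3 intrinsics, pixels), "k1" (the pictures are not rectified: a ray, as slopes to the right and down, at radius r is drawn at 1 + k1 r^2 times it, then the intrinsics apply), "position" and "attitude" of the camera in the world. Camera axes: x right, y down, z forward; pixel columns grow to the right and rows downward; lengths in m; the calibration is good to about 2 mm. A picture is of the moment at which its call begins: read the wrist's pose just before it. calibration takes no time and is no camera call; for the wrist camera it gives the pose at the moment of the call.
A pose or a line that the arm cannot do raises ctrl.MotionError and nothing moves.
- job.finish_job(): hands the job in; it is judged then, once.
Readings, each from a call of its own:
- ctrl.current_time(): time.
- ctrl.current_joint_positions(): joint angles.
- ctrl.current_dq(): joint speeds.
- ctrl.current_tau(): joint torques, N m.
- ctrl.current_ee_pos(): TCP position.
- ctrl.current_eef_rot(): TCP orientation.
- ctrl.current_ft_force(): force on the tool from outside, world axes, zero at the start.
- ctrl.current_ft_torque(): the same for the moment, N m.
- ctrl.current_finger_gap(): opening from 0.0 (shut) to 1.0 (fully open).
- ctrl.current_grip_force(): force on a finger pad.
Only numpy, scipy, OpenCV 4.12 (cv2) and the standard library are available. Lean on these libraries where they do the work, as an engineer would, in place of code of your own. Each camera call takes 0.05 s, during which the arm holds its last target. There are 200 camera calls.

## Working session

There is one attempt and no reset: what is moved stays moved. The work goes in short steps, each a Python script; the robot and the scene stay as the last script left them, time stands still between calls to the robot, and variables do not carry over. Pictures are saved under pics/ and viewed, at most 10 in all, crops included, and the job is handed in when it is done.

```bash
mkdir -p pics; cat > h.py <<'E'
import numpy as np, cv2
from workcell import ctrl, claw, ik, eyes, job
def grab(n,f):
    c=eyes.calibration(n); p,d=eyes.grab_frame(n)
    cv2.imwrite(f'pics/{f}.png',cv2.cvtColor(p,cv2.COLOR_RGB2BGR))
    np.savez(f'pics/{f}.npz',p=p,d=d,K=c['intrinsics'],k1=c['k1'],t=c['position'],R=np.array(c['attitude'],dtype=object) if isinstance(c['attitude'],dict) else c['attitude'])
    return p,d,c
E
python3 - <<'E'
from h import *
for n in ('scene','top'):
    p,d,c=grab(n,n+'0'); print(n,c)
print(ctrl.current_time(),ctrl.current_eef_rot(),eyes.calibration('wrist'))
E
```

```text
scene {'intrinsics': array([[391.22510238,   0.        , 284.94456218],
       [  0.        , 391.22510238, 209.18204622],
       [  0.        ,   0.        ,   1.        ]]), 'k1': 0.022349422787483413, 'position': array([1.31951862, 0.33737963, 0.72141118]), 'attitude': array([-127.62789691,   -0.75900415,  114.22532826])}
top {'intrinsics': array([[379.70400504,   0.        , 280.63161793],
       [  0.        , 379.70400504, 216.12296061],
       [  0.        ,   0.        ,   1.        ]]), 'k1': -0.07065761230795727, 'position': array([0.28417944, 0.00270525, 1.28984869]), 'attitude': array([-1.67965358e+02,  5.67256799e-02, -9.05833993e+01])}
0.1 [-1.79926205e+02 -1.57467549e-02  1.59556705e+02] {'intrinsics': array([[319.88259979,   0.        , 278.46253828],
       [  0.        , 319.88259979, 209.2168543 ],
       [  0.        ,   0.        ,   1.        ]]), 'k1': 0.013316835538165735, 'position': array([0.12130198, 0.54351181, 0.37300992]), 'attitude': array([1.62679363e+02, 5.97495426e-02, 6.95138956e+01])}
```

View pics/top0.png

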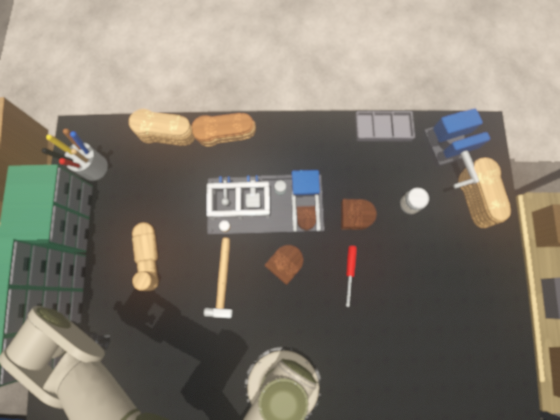

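View pics/scene0.png

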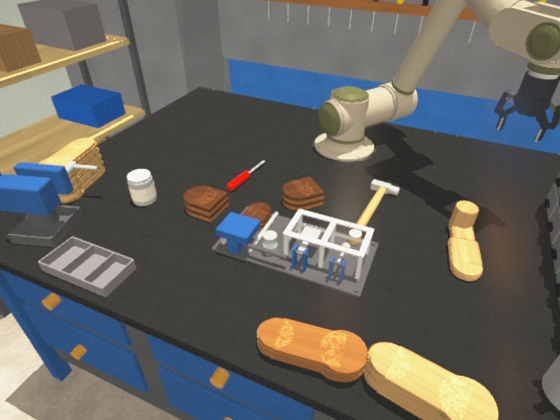

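Candidates for the heel, in top-view pixels: the brown block in the press channel (306,216), and loose brown blocks at (358,213) and (285,262), which look larger. I choose the one in the channel, which also looks the smallest. The press is the one at (265,205); the one at (460,140) is a look-alike. The guard windows are at (226,198), which seems to hold the ball, and (253,198), which seems to hold the paddle. Next is a close wrist view to check.

```bash
cat >> h.py <<'E'
from scipy.spatial.transform import Rotation as Ro
def ray(c,uv):
    K=np.array(c['intrinsics']); x=(np.atleast_2d(uv)-K[:2,2])/[K[0,0],K[1,1]]
    s=x.copy()
    for _ in range(20): s=x/(1+c['k1']*(s**2).sum(1,keepdims=True))
    d=np.c_[s,np.ones(len(s))]
    return np.array(c['position']),d@Ro.from_euler('xyz',c['attitude'],degrees=True).as_matrix().T
def plane(c,uv,z):
    o,d=ray(c,uv); return o+d*((z-o[2])/d[:,2])[:,None]
def pix(c,P):
    R=Ro.from_euler('xyz',c['attitude'],degrees=True).as_matrix(); q=(np.atleast_2d(P)-c['position'])@R
    s=q[:,:2]/q[:,2:]; s=s*(1+c['k1']*(s**2).sum(1,keepdims=True)); K=c['intrinsics']
    return s*[K[0,0],K[1,1]]+K[:2,2]
E
python3 - <<'E'
from h import *
c=eyes.calibration('top')
print(plane(c,[[207,232],[324,231],[207,182],[324,178],[306,216]],0.01).round(3))
print(plane(c,[[226,198],[253,198]],0.09).round(3))
P=plane(c,[[265,205]],0.03)[0]
# camera forward/offset in tool frame
w=eyes.calibration('wrist');T=Ro.from_euler('xyz',ctrl.current_eef_rot(),degrees=True)
print('cam in tool',T.inv().apply(w['position']-ctrl.current_ee_pos()), 'fwd', T.inv().apply(Ro.from_euler('xyz',w['attitude'],degrees=True).apply([0,0,1])))
for yaw in (-90,0,90,180):
  for z in(.2,.25,.3): print(yaw,z,ik([P[0]-.0,P[1],z],[180,0,yaw]))
E
```

```text
[[ 0.504  0.254  0.01 ]
 [ 0.503 -0.147  0.01 ]
 [ 0.683  0.26   0.01 ]
 [ 0.693 -0.153  0.01 ]
 [ 0.557 -0.086  0.01 ]]
[[0.602 0.179 0.09 ]
 [0.601 0.091 0.09 ]]
cam in tool [ 0.07615272  0.00171966 -0.1342165 ] fwd [-2.97980280e-01  1.14753630e-05  9.54572026e-01]
-90 0.2 None
-90 0.25 None
-90 0.3 None
0 0.2 [-6.16751694e+00  2.79557158e+01  7.07700185e+01 -2.54444375e-14
  8.12742657e+01  8.38324831e+01]
0 0.25 [-6.16751694e+00  2.59851881e+01  6.57216610e+01 -2.54444375e-14
  8.82931509e+01  8.38324831e+01]
0 0.3 [-6.16751694e+00  2.46289473e+01  5.98606125e+01 -2.54444375e-14
  9.55104402e+01  8.38324831e+01]
90 0.2 [-6.16751694 27.9557158  70.77001847  0.         81.27426573 -6.16751694]
90 0.25 [-6.16751694 25.98518808 65.72166099  0.         88.29315093 -6.16751694]
90 0.3 [-6.16751694 24.62894728 59.86061251  0.         95.51044021 -6.16751694]
180 0.2 [ -6.16751694  27.9557158   70.77001847   0.          81.27426573
 -96.16751694]
180 0.25 [ -6.16751694  25.98518808  65.72166099   0.          88.29315093
 -96.16751694]
180 0.3 [ -6.16751694  24.62894728  59.86061251   0.          95.51044021
 -96.16751694]
```

```bash
python3 - <<'E'
from h import *
ctrl.movep([0.57,-0.03,0.25],[180,0,180]); ctrl.hold(.2); grab('wrist','w1')
ctrl.movep([0.57,0.12,0.25],[180,0,180]); ctrl.hold(.2); grab('wrist','w2')
print(ctrl.current_time())
E
```

```text
3.6083
```

View pics/w1.png

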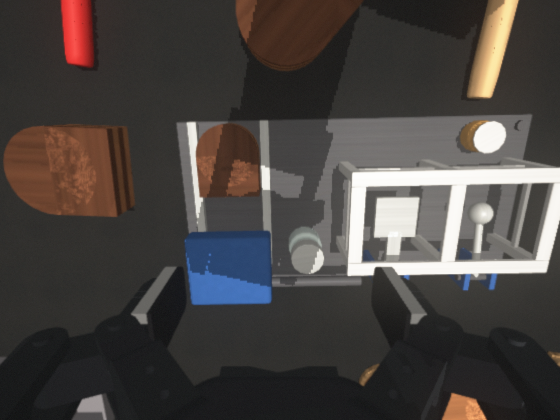

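View pics/w2.png

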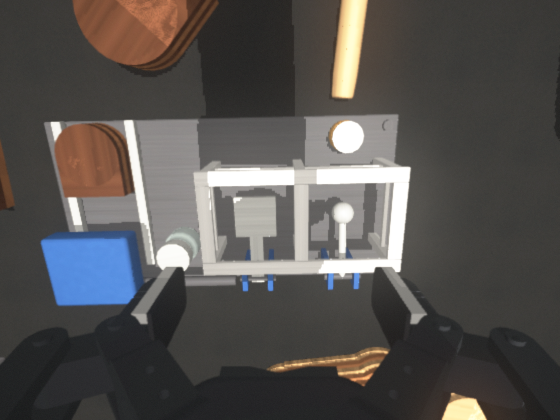

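Both views show the same scene. The small heel is in the channel at w1 (228,160), clearly smaller than the loose one at (70,170). Its flat face is at row 197, towards the blue head. The flat paddle is in the right window at w1 (396,217) and w2 (256,217). The ball is in the left window at w1 (481,213).

```bash
cat > m.py <<'E'
from h import *
def load(f):
    z=np.load(f'pics/{f}.npz'); return z['p'],z['d'],dict(intrinsics=z['K'],k1=float(z['k1']),position=z['t'],attitude=z['R'].astype(float))
def tri(a,b):  # [(c,uv),(c,uv)]
    A=np.zeros((3,3));B=np.zeros(3)
    for c,uv in(a,b):
        o,d=ray(c,[uv]);d=d[0]/np.linalg.norm(d[0]);M=np.eye(3)-np.outer(d,d);A+=M;B+=M@o
    return np.linalg.solve(A,B)
E
python3 - <<'E'
from m import *
V={f:load(f) for f in('w1','w2')}
res={}
for f,(p,d,c) in V.items():
    g=p.min(2).astype(int); hsv=cv2.cvtColor(p,cv2.COLOR_RGB2HSV)
    m=((p.min(2)>110)&(hsv[...,1]<60)).astype(np.uint8)
    # depth world
    uv=np.stack(np.meshgrid(np.arange(560),np.arange(420)),-1).reshape(-1,2).astype(float)
    o,r=ray(c,uv); W=(o+r*d.reshape(-1,1)).reshape(420,560,3); ok=d>0
    wx=W[...,2]
    box=(W[...,0]>.45)&(W[...,0]<.72)&(W[...,1]>-.2)&(W[...,1]<.3)&ok
    fr=(abs(wx-.09)<.006)&box&(W[...,1]>.02)
    n,l,s,ce=cv2.connectedComponentsWithStats(fr.astype(np.uint8))
    i=1+s[1:,4].argmax(); k=(l==i).astype(np.uint8)
    cs,h=cv2.findContours(k,cv2.RETR_CCOMP,cv2.CHAIN_APPROX_NONE)
    print(f,'frame z',np.median(wx[l==i]))
    for q,hh in zip(cs,h[0]):
        if cv2.contourArea(q)<1500: continue
        pw=plane(c,q[:,0].astype(float),.09)[:,:2].astype(np.float32)
        print(' frame contour hole' if hh[3]>=0 else ' outer',cv2.minAreaRect(pw*1000), cv2.minAreaRect(q)[0])
    pd=(abs(wx-.066)<.006)&box&(abs(W[...,1]-.09)<.04)&(abs(W[...,0]-.6)<.06)
    n,l,s,ce=cv2.connectedComponentsWithStats(pd.astype(np.uint8))
    i=1+s[1:,4].argmax(); print(' pad px',ce[i],s[i],'world',W[l==i].mean(0))
    red=(hsv[...,0]<15)&(hsv[...,1]>80)&box&(wx<.06)&(W[...,1]<-.04)&(W[...,1]>-.15)
    red=cv2.morphologyEx(red.astype(np.uint8),cv2.MORPH_OPEN,np.ones((3,3)))
    top=(abs(wx-.042)<.005)&(W[...,1]<-.04)&(W[...,1]>-.14)&box&(hsv[...,0]<20)&(hsv[...,1]>60)
    n,l,s,ce=cv2.connectedComponentsWithStats(top.astype(np.uint8))
    i=1+s[1:,4].argmax(); q=W[l==i]; print(' heel top z',np.median(q[:,2]),'px',s[i],'x',np.percentile(q[:,0],[1,99]),'y',np.percentile(q[:,1],[1,99]))
    b=(abs(hsv[...,0].astype(int)-110)<15)&(hsv[...,1]>150)&box&(wx>.07)
    print(' blue head', W[b].min(0),W[b].max(0))
    res[f]=W
    col=np.argmin(abs(W[140,:,1]-(-.086))); 
    np.savez(f'pics/{f}W.npz',W=W)
E
```

```text
w1 frame z 0.08956675027129504
 outer ((601.164306640625, 141.443359375), (108.59487915039062, 202.6196746826172), 1.3382999897003174) (452.52410888671875, 220.8477783203125)
 frame contour hole ((602.0567016601562, 94.02413940429688), (80.01299285888672, 79.96527862548828), 1.2754580974578857) (405.5, 223.0)
 frame contour hole ((599.5448608398438, 187.08653259277344), (80.02377319335938, 78.15390014648438), 1.3244645595550537) (501.5019226074219, 220.60711669921875)
 pad px [394.46548418 221.9261745 ] [ 373  196   46   65 2086] world [0.6082839  0.09447446 0.06560522]
 heel top z 0.04174621441972842 px [ 196  124   63   74 4025] x [0.51135138 0.5859989 ] y [-0.11489037 -0.05101967]
 blue head [ 0.6207037  -0.12544895  0.07007651] [0.70112132 0.2054435  0.07997334]
w2 frame z 0.08964720634982132
 outer ((601.45068359375, 142.30123901367188), (108.32906341552734, 200.70431518554688), 1.167586088180542) (302.1021728515625, 221.09774780273438)
 frame contour hole ((601.8917236328125, 95.9054946899414), (79.93860626220703, 80.76262664794922), 1.1753250360488892) (251.989501953125, 222.72311401367188)
 frame contour hole ((599.8088989257812, 188.53347778320312), (79.89707946777344, 80.39385986328125), 1.225805401802063) (349.5, 221.0)
 pad px [255.15227159 221.35696455] [ 233  196   44   65 2003] world [0.60774587 0.09580384 0.06570825]
 heel top z 0.041587062510504286 px [  54  124   73   74 4244] x [0.51111772 0.58578005] y [-0.1151129  -0.05055836]
 blue head [ 0.56369324 -0.12508554  0.07025708] [0.70028224 0.11321047 0.27951387]
```

```bash
cat >> m.py <<'E'
a=np.deg2rad(1.3); C=np.array([.6013,.1419]); ex=np.array([np.cos(a),np.sin(a)]); ey=np.array([-ex[1],ex[0]])
def pr(x,y,z): return np.r_[C+ex*x+ey*(y-.085),z]   # press -> world
def topr(P): d=np.asarray(P)[...,:2]-C; return np.stack([d@ex,d@ey+.085],-1)
ROT=[180,0,181.3]
E
python3 - <<'E'
from m import *
c1,c2=load('w1')[2],load('w2')[2]
for n,u,v in(('winR',(405.5,223),(252,222.7)),('padrow',(396,217),(256.5,217))): print(n,tri((c1,u),(c2,v)))
W=np.load('pics/w1W.npz')['W']; r=(W[...,0]<.5)&(W[...,0]>.40)&(abs(W[...,1]+.083)<.06)&(W[...,2]>.012)
print('obstacles near start',r.sum(),W[r].min(0) if r.any() else '',W[r].max(0) if r.any() else '')
print('heel press xy',topr([[.5112,-.083],[.5859,-.083]]))
claw.gripper_to(0.0)
ctrl.movep(pr(-.13,-.14,.12),ROT)
ctrl.servo_line(pr(-.13,-.14,.026),velocity=.1)
print(ctrl.current_time(),ctrl.current_ee_pos(),ctrl.current_eef_rot(),ctrl.current_ft_force(),ctrl.current_finger_gap())
grab('wrist','w3')
E
```

```text
winR [0.59936364 0.09482085 0.09266833]
padrow [0.60391102 0.097036   0.06166833]
obstacles near start 3479 [ 0.4        -0.06735579  0.01204162] [ 0.49444641 -0.02307147  0.38423795]
heel press xy [[-0.09517919 -0.13779798]
 [-0.02049842 -0.13949273]]
6.4833 [ 0.47677444 -0.08605683  0.02647702] [-1.79973742e+02  5.46316830e-02 -1.78692922e+02] [-0.11568704 -0.54296128 -0.81264899] 0.00026034375101379836
```

View pics/w3.png

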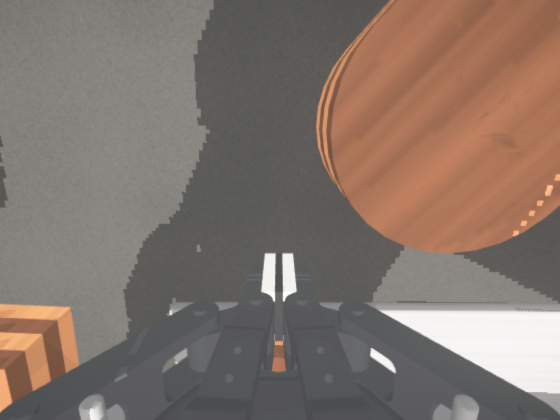

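The closed fingers are down behind the heel, aligned with the plate edge, and the loose big heel at (430,130) is clear of them. Pushing now.

```bash
python3 - <<'E'
from m import *
def st(t): print(t,ctrl.current_time(),topr(ctrl.current_ee_pos()).round(4),ctrl.current_ee_pos()[2].round(4),ctrl.current_ft_force().round(2))
print(ctrl.servo_line(pr(-.05,-.14,.026),velocity=.04,stop_force=12)); st('a')
print(ctrl.servo_line(pr(-.025,-.14,.026),velocity=.015,stop_force=6)); st('b')
ctrl.hold(.2); st('c')
E
```

```text
False
a 8.6833 [-0.05 -0.14] 0.026 [-1.3   0.07 -0.45]
True
b 9.7417 [-0.0345 -0.1399] 0.0255 [0.76 0.57 0.06]
c 9.9417 [-0.0349 -0.1398] 0.0252 [-0.59  0.49  0.9 ]
```

```bash
python3 - <<'E'
from m import *
def st(t): print(t,ctrl.current_time(),topr(ctrl.current_ee_pos()).round(4),ctrl.current_ee_pos()[2].round(4),ctrl.current_ft_force().round(2))
print(ctrl.servo_line(pr(-.025,-.14,.026),velocity=.012,stop_force=10)); st('b')
ctrl.servo_line(pr(-.08,-.14,.026),velocity=.08)
ctrl.servo_line(pr(-.08,-.14,.20),velocity=.15)
ctrl.movep(pr(-.06,-.08,.24),ROT); ctrl.hold(.2)
p,d,c=grab('wrist','w4'); st('d')
uv=np.stack(np.meshgrid(np.arange(560),np.arange(420)),-1).reshape(-1,2).astype(float)
o,r=ray(c,uv); W=(o+r*d.reshape(-1,1)).reshape(420,560,3); hsv=cv2.cvtColor(p,cv2.COLOR_RGB2HSV)
q=topr(W); m=(abs(W[...,2]-.042)<.005)&(abs(q[...,1]+.14)<.05)&(abs(q[...,0])<.1)&(hsv[...,0]<20)&(hsv[...,1]>60)
s=q[m]; print('heel back x',np.percentile(s[:,0],[0,1,99]),'y',np.percentile(s[:,1],[1,99]),'z',W[m][:,2].mean())
E
```

```text
True
b 10.3167 [-0.0346 -0.1397] 0.0249 [-0.2  -0.46 -0.37]
d 12.9917 [-0.0603 -0.0807] 0.2392 [0.62 0.83 0.19]
heel back x [-0.02301377 -0.02175447  0.02027259] y [-0.17028718 -0.10768798] z 0.04169143647558321
```

View pics/w4.png

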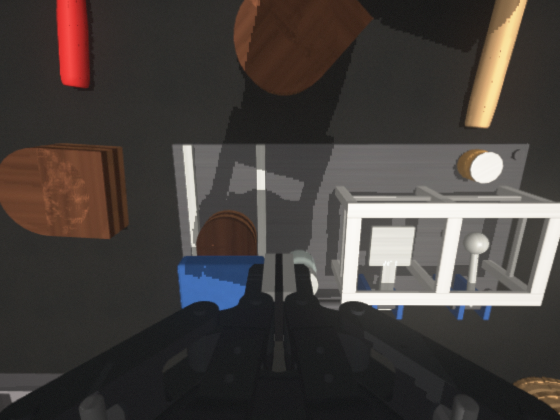

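The heel's back is at press x = -23 mm, so it is home: back around (227,212), flat face under the blue head, and the force stop came twice at the same place. Before going through the window, I check how wide the closed fingers are.

```bash
python3 - <<'E'
from m import *
p,d,c=load('w4')
uv=np.stack(np.meshgrid(np.arange(560),np.arange(420)),-1).reshape(-1,2).astype(float)
o,r=ray(c,uv); W=(o+r*d.reshape(-1,1)).reshape(-1,3)[d.ravel()>0]
T=Ro.from_euler('xyz',ctrl.current_eef_rot(),degrees=True); q=T.inv().apply(W-ctrl.current_ee_pos())
for z in range(-110,15,10):
    m=(q[:,2]*1000>=z)&(q[:,2]*1000<z+10)
    if m.any(): print(z,m.sum(),(q[m].min(0)*1000).round(),(q[m].max(0)*1000).round())
c1,c2=load('w1')[2],load('w2')[2]
print(topr(plane(c1,[[396.5,217]],.066)),topr(plane(c2,[[256,217]],.066)))
for f in('w1','w2','w4'):
    p,d,c=load(f); o,r=ray(c,uv); W=(o+r*d.reshape(-1,1)); t=topr(W)
    m=(abs(W[:,2]-.066)<.003)&(abs(t[:,1]-.0385)<.03)&(t[:,0]>-.03)&(t[:,0]<.015)
    print(f,'pad x',np.percentile(t[m,0],[.5]),'y',np.percentile(t[m,1],[1,99]))
E
```

```text
-90 3891 [ 10. -59. -88.] [ 21.  62. -80.]
-80 14324 [  2. -60. -80.] [ 18.  64. -70.]
-70 11432 [-10. -55. -70.] [ 18.  58. -60.]
-60 5754 [-10. -46. -60.] [ 17.  50. -50.]
-50 6757 [-12. -38. -50.] [ 14.  41. -40.]
-40 1875 [-13. -31. -40.] [ 14.  34. -30.]
-30 1008 [-11. -12. -30.] [ 11.  15. -20.]
-20 762 [  5. -12. -20.] [ 11.  15. -10.]
-10 608 [  5. -12. -10.] [11. 15. -0.]
0 148 [  6. -10.   0.] [11. 13.  5.]
[[2.72048220e-05 3.89601029e-02]] [[0.00018894 0.03991139]]
w1 pad x [-0.02125801] y [0.0164383  0.05947771]
w2 pad x [-0.02132931] y [0.01710515 0.06011392]
w4 pad x [-0.02129971] y [0.01646038 0.05944469]
```

The closed linkage is about ±33 mm wide at frame height when fully pressed, against a ±40 mm window, so it fits. Pressing now.

```bash
python3 - <<'E'
from m import *
def st(t): print(t,round(ctrl.current_time(),2),topr(ctrl.current_ee_pos()).round(4),ctrl.current_ee_pos()[2].round(4),ctrl.current_ft_force().round(2),flush=True)
X,Y=-.003,.0375
ctrl.movep(pr(X,Y,.18),ROT); ctrl.servo_line(pr(X,Y,.09),velocity=.06); ctrl.hold(.2); st('above')
print(ctrl.servo_line(pr(X,Y,.062),velocity=.02,stop_force=14)); st('mid')
print(ctrl.servo_line(pr(X,Y,.051),velocity=.01,stop_force=10)); st('down')
ctrl.hold(.3); st('h')
E
```

```text
above 15.47 [-0.0029  0.0375] 0.0902 [ 0.39 -0.62 -0.15]
False
mid 17.02 [-0.0026  0.0375] 0.0624 [-0.06  0.29  4.09]
True
down 17.87 [-0.0013  0.0375] 0.055 [-1.26 -0.53  8.21]
h 18.17 [-0.0013  0.0375] 0.055 [-1.81  0.34  7.98]
```

```bash
python3 - <<'E'
from m import *
def st(t): print(t,round(ctrl.current_time(),2),topr(ctrl.current_ee_pos()).round(4),ctrl.current_ee_pos()[2].round(4),ctrl.current_ft_force().round(2),flush=True)
p=ctrl.current_ee_pos()
print(ctrl.servo_line([p[0],p[1],.052],velocity=.006,stop_force=12)); st('more')
ctrl.hold(1.4); st('held')
p=ctrl.current_ee_pos()
ctrl.servo_line([p[0],p[1],.09],velocity=.03); st('up')
ctrl.servo_line([p[0],p[1],.2],velocity=.1)
ctrl.movep(pr(-.06,-.0,.25),ROT); ctrl.hold(.3); st('clear')
p,d,c=grab('wrist','w5')
uv=np.stack(np.meshgrid(np.arange(560),np.arange(420)),-1).reshape(-1,2).astype(float)
o,r=ray(c,uv); W=(o+r*d.reshape(-1,1)); t=topr(W); hsv=cv2.cvtColor(p,cv2.COLOR_RGB2HSV).reshape(-1,3)
m=(abs(W[:,2]-.06)<.02)&(abs(t[:,1]-.0385)<.015)&(abs(t[:,0])<.015); print('pad z',np.median(W[m,2]))
m=(abs(W[:,2]-.042)<.005)&(abs(t[:,1]+.14)<.05)&(abs(t[:,0])<.1)&(hsv[:,0]<20)&(hsv[:,1]>60)
print('heel back',np.percentile(t[m,0],[0,1]),'y',np.percentile(t[m,1],[1,99]),W[m,2].mean())
E
```

```text
True
more 18.51 [-0.0012  0.0375] 0.0549 [-3.28 -0.21  8.52]
held 19.91 [-0.0012  0.0375] 0.0549 [-3.22  0.02  9.  ]
up 21.25 [-0.0013  0.0375] 0.0898 [-0.56 -0.31  0.8 ]
clear 23.23 [-0.0598  0.0003] 0.2491 [0.4  0.83 0.11]
pad z 0.06579601087212689
heel back [-0.02283584 -0.02195522] y [-0.1704239  -0.10643628] 0.041623815048256955
```

View pics/w5.png

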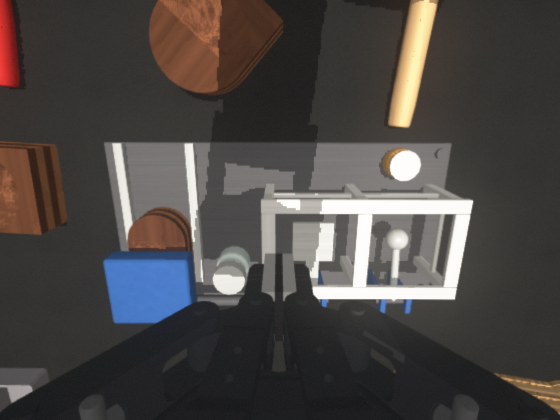

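The heel is still home (back at (160,208)), the paddle is back up at 66 mm (313,240), and the ball (397,239), jar and tin have not moved. Both presses stopped firmly at the same depth, and the paddle was held there for about 2 s. Handing in.

```bash
python3 -c "
from h import *
print(job.finish_job())"
```

```text
the job is handed in; nothing more can be done
None
```

I handed the job in at about 23 s of robot time, but the hand-in gave no verdict. The last look showed the heel home against the stop, the paddle back up after about 2 s held down, and the arm clear of everything.

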